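Press the pliers home in the shadow-foam tray

ROBOT

A 7-joint arm with a two-finger parallel gripper is mounted at the origin on a cart in front of the work surface, level with it; the furniture and walls round the work are solid. World frame = base frame: x ahead of the robot, y to its left, z up, the work surface at z = 0. Lengths are in m, angles in rad, forces in N, time in s.
With the tool pointing down it reaches from about 0.425 to 0.95 m from the base axis. Payload 4.7 kg.
Tool frame: the origin (TCP) lies at the very end of the fingers, on their centre line; the grasp point (between the pads) lies 19 mm behind it; z points along the fingers, y is the line along which they close (so a half turn about z gives the same grasp; the last joint's range is limited). The gripper opens to 87 mm and grips with 3 to 60 N. Pads are 19 mm wide; open, the fingers measure 117 mm over their backs; the gripper's body (75 mm by 190 mm) begins 51 mm behind the grasp point.
Start: joints at [1.226, 0.469, -0.049, 1.532, 0.024, 1.141, -0.082], TCP at [0.21, -0.642, 0.223] pointing down, gripper open.
Joint ranges: [-2.59, 2.59], [-0.33, 1.99], [-1.39, 1.29], [0.1, 2.45], [-1.04, 4.18], [0.21, 1.99], [-2.66, 2.66]. Speed limits (rad/s): [2.57, 2.57, 3.14, 3.14, 3.14, 3.14, 3.14].

INTERFACE

Orientations are given as a unit quaternion [x, y, z, w].
In Python, from workcell import read_state, camera, hand_in, cut_out gives the robot as it stands. The module is installed in compiled form; this text tells all that it offers.
- The arm moves only by the shell command python3 -m pendant 'ROWS' [OPENING]. ROWS is JSON, one flat list of numbers, 6 for each row, row after row: the shift along the tool's x, y, z scaled (see below), then the turn, a rotation vector about the tool's x, y, z scaled (see below). A call has 1 to 5 rows; each row is the pose to reach, as a shift and turn from the pose commanded when the call began, along the tool's axes at that moment, turning the shorter way round; what a row does not reach only later rows make up. The controller multiplies each number of a shift by 0.2 m and each number of a turn by pi rad. A row lasts 1/12 s, in which the tool goes at most 41.7 mm and 7.16 degrees, less where a joint would pass 70% of its speed; a pose out of reach is approached as far as the arm can. A call with a number of a shift or a turn outside -1 to 1 is refused whole. A call with a gripper value outside its range is refused whole. OPENING is the opening, from -1 (shut) to 1 (fully open), set as the call begins (- or left out, the last holds). The fingers move at their own pace and stop on an object; the grip force is fixed at half the most. Time passes only in rows, so rows that repeat a pose let the fingers close. It gives the time, the measured TCP pose, the force, the opening and the grip force at its end, in the units of the state.
- read_state(): the state, without advancing time (a new reading comes with each control period).
- camera(name): name is "side" or "top"; returns a dict with "color" (384x512x3 uint8, red, green, blue), "fx", "fy", "cx", "cy" (pixels), "world_from_camera" (4x4, takes a point from camera to world coordinates). Camera axes: x right, y up, looking along -z (the intrinsics and any distortion apply to the point x, -y, -z); pixel columns grow to the right and rows downward; lengths in m; the calibration is good to about 2 mm. A picture is of the moment at which its call begins. There is no depth.
- hand_in(): hands the job in; it is judged then, once.
Trained networks look in the newest picture that a camera, given by its name, has taken for a name from the list of things; names that differ only in an ending like _2 or _b are one class to them, and where a whole thing is asked for, a point or a joint stands for the part that bears it (a point fixed in the world has none). Each returns a list of dicts, best first, with "p" (0 to 1); they miss things now and then, are a little off and sometimes report something else, mostly with a low value. They report only what shows in the picture. A call takes as long as a camera call.
- cut_out(thing, camera): "mask" (384x512 bool, what is visible of it) and "xy" ([column, row] in pixels, amid what is visible of it).
The state is a dict: "time_s": time; "qpos": joint angles; "qd": joint speeds; "joint_torque": joint torques, N m; "tool_pos": TCP position; "tool_rot": TCP orientation; "contact_force": force on the tool from outside, world axes, zero at the start; "moment": the same for the moment, N m; "opening": finger opening in m; "grasp_force": force on a finger pad.
Only numpy, scipy, OpenCV 4.12 (cv2) and the standard library are available. Lean on these libraries where they do the work, as an engineer would, in place of code of your own. Each camera call takes 0.05 s, during which the arm holds its last target. There are 200 camera calls.

TASK

Put the red-handled pliers lying on the bench back into their own cut-out in the foam tool tray, jaws in the narrow end, and press the handles down past the springy foam lips until the pliers lie fully home and level on the bottom of the cut-out. Leave the wrench and the screwdriver in the tray and the tape measure on the bench where they are.

Things in the scene. Friction and masses are not known exactly. Their poses are not given: they have to be found in the camera images.
- pliers: Red-handled pliers lying flat, 66 wide (x), 198 long (y), 16 thick (z), 0.15-0.31 kg. Origin: centre of the underside, z up; centre of mass y = +10. Jaws to -y (tip y = -99), up to 26 wide, z = 3 to 13. Handles to +y (end y = +94), each 16 thick; width over both: 43 at y = -12, 46 at y = -6 (easy grip), 51 at y = +4, 65 (widest) at y = +44, where their flat tops span x = +-15 to +-28.
- pliers_nose (a point): jaw tip of the pliers at mid-thickness: (0, -97, 8) mm in the pliers' frame
- pliers_tail (a point): midway between the two handle ends at mid-thickness: (0, +90, 8) mm in the pliers' frame
- tray: Fixed tool tray on the bench, 222 (x) by 240 (y), 30 high: black foam over a yellow foam floor, in a low steel tray. Origin: centre of the underside, z up. Black surface at z = 30 mm, yellow floor at z = 16 mm. Three cut-outs along y, from -x to +x: empty pliers cut-out (middle line x = -49), wrench, screwdriver.
- pocket (a point): Middle of the floor of the empty pliers-shaped cut-out, (-49, 0, 16) mm in the tray's frame, axes like the tray's. Seated pliers have origin and axes exactly here (jaws to -y); no other way round fits. 14 deep, about 2.5 larger than the pliers all round, top edges eased; floor 2.5 higher under the jaws. A foam tongue stands between the handles, y = +21 to +97, as high as the foam.
- scoop (a point): Floor of the finger scoop that crosses the pliers cut-out, at (0, -6, 0) mm in the pocket's frame: 98 long (x), 28 wide (y) at its ends and 40 in the middle, as deep as the cut-out, so fingers beside the pliers (y about -6) can go down to the floor. Its room beside the seated pliers is 26 on each side.
- lips (a point): Midway between two springy foam lips with sloping tops on the cut-out's outer walls, (0, +46, 8.5) mm in the pocket's frame: 59 apart, each 27 long, yielding 6 sideways. Pliers only laid in stay with the handles up on the lips (tail 6 to 12 too high); press both handles down here, slowly: the lips give way at 5 to 15 N in all, then the floor stops them, tops 2 above the foam. Friction holds them.
- wrench: grey steel combination wrench, 188 long, lying home in the middle cut-out of the tray; leave it there
- screwdriver: yellow-handled screwdriver, 165 long, lying home in the cut-out at the tray's +x side, handle 12 above the foam; leave it there
- tape_measure: yellow tape measure, 39 x 91 x 62, standing on the bench; leave it there

How it is judged:
By the outcome, as a careful person would: the job done as asked, in the order asked, and still so for the second after the job is handed in, with the robot touching nothing.
It also fails if it takes over 42 s, if anything falls off the work surface, if the arm or the gripper's body presses on something with over 40 N, if the wrist force passes 120 N, or if a joint passes its speed limit or range.

## Working session

There is one attempt and no reset: what is moved stays moved. The work goes in short steps, Python scripts to look and compute and a shell command to move; the robot and the scene stay as the last step left them, time stands still between calls to the robot, and variables do not carry over. Pictures are saved under pics/ and viewed, at most 10 in all, crops included, and the job is handed in when it is done.

```bash
mkdir -p pics; python3 - <<'E'
from workcell import *
import cv2,numpy as np
s=read_state();print(s['time_s'],s['tool_pos'],s['tool_rot'],s['opening'])
for n in("top","side"):
    c=camera(n);cv2.imwrite(f"pics/{n}0.png",c["color"][:,:,::-1])
    print(n,c["fx"],c["fy"],c["cx"],c["cy"],[k for k in c],np.round(c["world_from_camera"],4).tolist())
    for t in("pliers","tray","pliers_nose","pliers_tail","pocket","lips","scoop","wrench","screwdriver","tape_measure"):
        print(t,[(round(float(d["p"]),2),np.round(d["xy"]).tolist(),int(d["mask"].sum())) for d in cut_out(t,n)[:2]])
E
```

```text
0.0 [ 0.20944554 -0.64105495  0.22149813] [ 9.87552244e-01  1.57288405e-01 -2.03706063e-04 -9.39205257e-04] 0.0870253237085772
top 407.04691862860244 407.04691862860244 253.76866543147872 192.01970294528832 ['color', 'fx', 'fy', 'cx', 'cy', 'world_from_camera'] [[-0.0193, 0.9976, -0.0669, 0.4456], [-0.9995, -0.0176, 0.0255, -0.2729], [0.0243, 0.0673, 0.9974, 0.9343], [0.0, 0.0, 0.0, 1.0]]
pliers [(0.79, [286.0, 227.0], 826)]
tray [(0.62, [207.0, 154.0], 9017), (0.28, [288.0, 224.0], 953)]
pliers_nose [(0.87, [289.0, 222.0], 902)]
pliers_tail [(0.84, [290.0, 219.0], 906)]
pocket [(0.98, [208.0, 152.0], 9186)]
lips [(0.79, [209.0, 154.0], 9128)]
scoop [(0.72, [207.0, 149.0], 9595)]
wrench [(0.65, [185.0, 154.0], 630)]
screwdriver [(0.93, [162.0, 150.0], 412), (0.25, [183.0, 152.0], 648)]
tape_measure [(0.25, [292.0, 224.0], 911)]
side 456.01378528689503 456.01378528689503 265.9062021072242 187.92436895241246 ['color', 'fx', 'fy', 'cx', 'cy', 'world_from_camera'] [[-0.9428, 0.2631, -0.2047, 0.3003], [-0.3333, -0.7487, 0.573, 0.2436], [-0.0025, 0.6085, 0.7936, 0.7844], [0.0, 0.0, 0.0, 1.0]]
pliers [(0.74, [301.0, 176.0], 993)]
tray [(0.6, [201.0, 222.0], 10800)]
pliers_nose [(0.57, [302.0, 178.0], 955)]
pliers_tail [(0.85, [303.0, 180.0], 968)]
pocket [(0.56, [197.0, 220.0], 10644)]
lips [(0.72, [197.0, 220.0], 10975)]
scoop [(0.97, [200.0, 222.0], 10636)]
wrench [(0.88, [185.0, 233.0], 697)]
screwdriver [(0.77, [176.0, 253.0], 664)]
tape_measure [(0.68, [200.0, 222.0], 10493), (0.56, [258.0, 120.0], 807)]
```

View pics/top0.png

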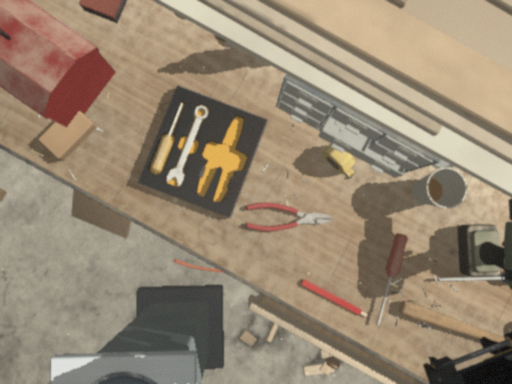

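View pics/side0.png

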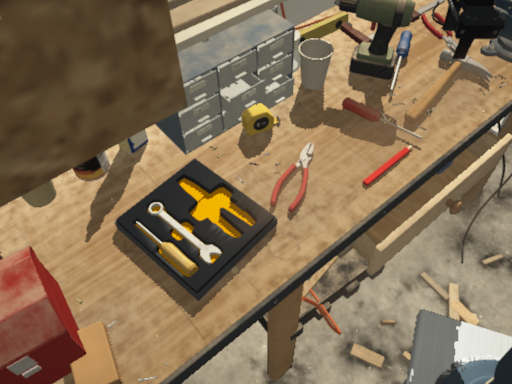

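The top view shows the pliers at about (286,218), with the jaws right at (330,217) and handle ends at (246,208) and (246,228). The tray is at (205,152), with its yellow pliers cut-out at (222,160) and the narrow end up-right at (237,120). The tape measure is at (343,162). I'll rectify both areas next.

```bash
cat > h.py <<'E'
from workcell import *
import cv2,numpy as np
from scipy.spatial.transform import Rotation as R
def ray(c,uv,z):
    M=c["world_from_camera"];uv=np.atleast_2d(uv).astype(float)
    d=np.c_[(uv[:,0]-c["cx"])/c["fx"],-(uv[:,1]-c["cy"])/c["fy"],-np.ones(len(uv))]@M[:3,:3].T
    o=M[:3,3];return o+d*((z-o[2])/d[:,2])[:,None]
def proj(c,P):
    M=c["world_from_camera"];p=(np.atleast_2d(P)-M[:3,3])@M[:3,:3]
    return np.c_[c["cx"]+c["fx"]*p[:,0]/-p[:,2],c["cy"]+c["fy"]*p[:,1]/p[:,2]]
def rect(c,x0,y0,w,h,z,k):  # rectified: col -> +x... returns image with px k per mm; col=x-x0,row=y0-y (m)
    q=np.array([[x0,y0,z],[x0+w,y0,z],[x0+w,y0-h,z],[x0,y0-h,z]])
    H=cv2.getPerspectiveTransform(proj(c,q).astype(np.float32),np.float32([[0,0],[w*k,0],[w*k,h*k],[0,h*k]]))
    return cv2.warpPerspective(c["color"][:,:,::-1],H,(int(w*k),int(h*k)),flags=cv2.INTER_CUBIC)
E
python3 - <<'E'
from h import *
t=camera("top");s=camera("side")
print("tray corners",ray(t,[[178,87],[267,121],[230,216],[133,182]],.03)[:,:2].round(3).tolist())
print("pliers",ray(t,[[330,217],[246,208],[246,228],[297,214]],.012)[:,:2].round(3).tolist())
print("tape",ray(t,[[343,162]],.03).round(3))
for n,c in(("top",t),("side",s)):
    hsv=cv2.cvtColor(c["color"],cv2.COLOR_RGB2HSV)
    m=cut_out("pliers",n)[0]["mask"]
    P=ray(c,np.argwhere(m)[:,::-1],.01)[:,:2];r=cv2.minAreaRect((P*1000).astype(np.float32));print(n,"pliers rect",r,P.mean(0))
    black=((hsv[...,2]<75)).astype(np.uint8)
    m=cut_out("tray",n)[0]["mask"];
    P=ray(c,np.argwhere(m)[:,::-1],.03)[:,:2];r=cv2.minAreaRect((P*1000).astype(np.float32));print(n,"tray rect",r)
E
```

```text
tray corners [[0.747, -0.13], [0.666, -0.329], [0.454, -0.242], [0.533, -0.029]]
pliers [[0.447, -0.469], [0.471, -0.278], [0.426, -0.277], [0.456, -0.394]]
tape [[ 0.57  -0.498  0.03 ]]
top pliers rect ((450.50225830078125, -372.33856201171875), (188.95716857910156, 61.16120147705078), 88.8572998046875) [ 0.44938485 -0.37063772]
top tray rect ((600.2075805664062, -183.92474365234375), (224.61436462402344, 239.83892822265625), 68.3724136352539)Traceback (most recent call last):
  File "<stdin>", line 8, in <module>
IndexError: list index out of range
```

```bash
cat >> h.py <<'E'
def patch(c,o,yaw,w,h,z,k): # local frame patch, col=+x', row=-y' ; metres, k px/mm
    A=R.from_euler('z',yaw,degrees=True).as_matrix()
    q=np.array([[-w,h,0],[w,h,0],[w,-h,0],[-w,-h,0]])/2@A.T+[o[0],o[1],z]
    W,Hh=int(w*1000*k),int(h*1000*k)
    H=cv2.getPerspectiveTransform(proj(c,q).astype(np.float32),np.float32([[0,0],[W,0],[W,Hh],[0,Hh]]))
    return cv2.warpPerspective(c["color"][:,:,::-1],H,(W,Hh),flags=cv2.INTER_CUBIC)
def box(im,x0,x1,y0,y1,k,col):
    h,w=im.shape[:2];cv2.rectangle(im,(int(w/2+x0*k),int(h/2-y1*k)),(int(w/2+x1*k),int(h/2-y0*k)),col,1)
E
python3 - <<'E'
from h import *
k=1.5;rows=[]
T=((.6002,-.1839),68.4);P=((.450,-.373),0)
pan=[]
for n in("top","side"):
    c=camera(n)
    a=patch(c,*T,.26,.28,.030,k);box(a,-111,111,-120,120,k,(0,255,0));cv2.line(a,(int(a.shape[1]/2-49*k),0),(int(a.shape[1]/2-49*k),999),(255,0,255),1)
    b=patch(c,*P,.12,.28,.012,k);box(b,-33,33,-99,94,k,(0,255,0));pan+=[a,b]
im=np.hstack(pan);print(im.shape);im=cv2.resize(im,(800,int(im.shape[0]*800/im.shape[1])));cv2.imwrite("pics/r.png",im)
E
```

```text
(420, 1140, 3)
```

View pics/r.png

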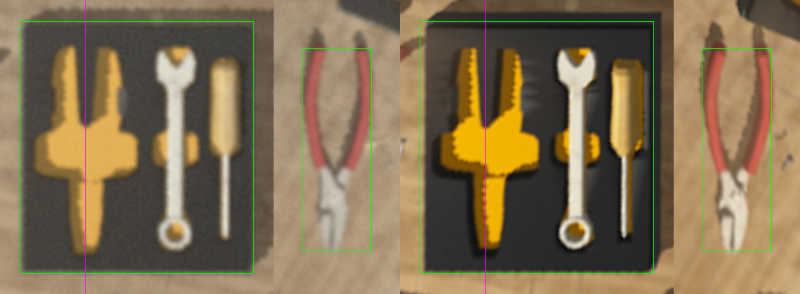

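The rectified views fit. The tray outline and middle line match at centre (0.600,-0.184), yaw 68.4°. The pliers match at (0.450,-0.373), yaw about 0, with the jaws to -y. I'll refine both numerically and compute the approach.

```bash
cat >> h.py <<'E'
from scipy.optimize import minimize
def L2W(p,l,z):
    a=np.radians(p[2]);l=np.atleast_2d(l)
    return np.c_[p[0]+l[:,0]*np.cos(a)-l[:,1]*np.sin(a),p[1]+l[:,0]*np.sin(a)+l[:,1]*np.cos(a),np.full(len(l),z)]
def samp(img,uv): return cv2.remap(img.astype(np.float32),uv[:,0].astype(np.float32)[:,None],uv[:,1].astype(np.float32)[:,None],cv2.INTER_LINEAR)[:,0]
def red(c):
    i=c["color"].astype(float);return np.clip(i[...,0]-i[...,1]-45,0,60)
def go(p,yaw,rz=True): # yaw = world angle of tool y axis
    s=read_state();q=R.from_quat(s["tool_rot"]);a=np.radians(yaw)
    y=np.array([np.cos(a),np.sin(a),0]);z=np.array([0,0,-1.]);x=np.cross(y,z)
    T=R.from_matrix(np.c_[x,y,z]);d=q.inv().apply(np.array(p)-s["tool_pos"])/.2;r=(q.inv()*T).as_rotvec()/np.pi
    print("shift",d.round(3),"turn",r.round(4),"at",np.round(s["tool_pos"],4),"deg",(r*180).round(1))
E
python3 - <<'E'
from h import *
for n in("top","side"):
    c=camera(n);g=cv2.GaussianBlur(c["color"].mean(2).astype(np.float32),(0,0),.8)
    u=np.linspace(-.1,.1,80)
    E=lambda e:np.r_[np.c_[u,0*u+.120+e],np.c_[u,0*u-.120-e],np.c_[0*u-.111-e,u],np.c_[0*u+.111+e,u]]
    f=lambda p:-(np.clip(samp(g,proj(c,L2W(p,E(.003),.03))),0,90).mean()-samp(g,proj(c,L2W(p,E(-.003),.03))).mean())
    r=minimize(f,[.6,-.184,68.4],method="Nelder-Mead",options=dict(initial_simplex=[[.6,-.184,68.4],[.605,-.184,68.4],[.6,-.179,68.4],[.6,-.184,70]]));print(n,"tray",r.x.round(4),r.fun)
    # pliers: red pixels of handles, symmetric, near plane z=.010
    rm=red(c)>10;uv=np.argwhere(rm)[:,::-1];W=ray(c,uv,.010)[:,:2];k=(abs(W[:,0]-.45)<.05)&(abs(W[:,1]+.37)<.12);W=W[k]
    ends=[]
    sl=[(W[b,0].min()+W[b,0].max())/2 for y in np.arange(-.37,-.29,.006) for b in [abs(W[:,1]-y)<.004]]
    wd=[np.ptp(W[abs(W[:,1]-y)<.004,0]) for y in np.arange(-.37,-.29,.006)]
    print(n,"red y",W[:,1].min(),W[:,1].max(),"mid x",np.polyfit(np.arange(-.37,-.29,.006)+.33,sl,1).round(4),"w",np.round(wd,3))
go((.45,-.379,.10),0)
E
```

```text
top tray [ 0.5983 -0.1779 68.661 ] -12.7392578125
top red y -0.39412666543832464 -0.27976031623067654 mid x [0.0441 0.4515] w [0.05  0.052 0.054 0.057 0.057 0.061 0.061 0.061 0.061 0.061 0.059 0.059
 0.054 0.054]
side tray [ 0.5991 -0.1758 68.1503] -28.017452239990234
side red y -0.3997323490766997 -0.27968674556850776 mid x [0.0357 0.4523] w [0.053 0.056 0.059 0.06  0.061 0.063 0.064 0.064 0.064 0.063 0.062 0.06
 0.057 0.055]
shift [ 1.55  -0.875  0.613] turn [ 1.000e-04  0.000e+00 -3.995e-01] at [ 0.2097 -0.6416  0.2226] deg [  0.    0.  -71.9]
```

```bash
python3 -m pendant '[0.78,-0.44,0.2,0,0,-0.2,0.78,-0.44,0.2,0,0,-0.2,0.78,-0.44,0.2,0,0,-0.2,0.78,-0.44,0.2,0,0,-0.2,0.78,-0.44,0.2,0,0,-0.2]' 1
python3 - <<'E'
from h import *
go((.45,-.380,.10),-2.2)
T0=(.6002,-.1839,68.4)
for n in("top","side"):
    c=camera(n);g=cv2.GaussianBlur(c["color"].mean(2).astype(np.float32),(0,0),.6)
    u=np.linspace(-.095,.095,60);e=np.arange(-.012,.0121,.0005)
    for nm,f in dict(left=lambda e:np.c_[0*u-.111-e,u],right=lambda e:np.c_[0*u+.111+e,u],bot=lambda e:np.c_[u,0*u-.12-e],topp=lambda e:np.c_[u,0*u+.12+e]).items():
        I=np.array([samp(g,proj(c,L2W(T0,f(k),.03))) for k in e])
        o=e[np.argmax(np.diff(I,axis=0),axis=0)]+.00025
        k=abs(o-np.median(o))<.003;print(n,nm,"off mm",(np.median(o)*1000).round(1),"slope deg",np.degrees(np.polyfit(u[k],o[k],1)[0]).round(2),k.sum(), I.mean(1)[::4].round())
E
```

```text
time_s: 1.97
tool_pos: [0.3356, -0.5035, 0.1817]
tool_rot: [0.888, 0.459, 0.002, -0.001]
contact_force: [0.6, 0.5, -0.6]
opening: 0.0866
grasp_force: 0.0
shift [0.833 0.111 0.412] turn [ 1.000e-04 -1.400e-03 -1.838e-01] at [ 0.3356 -0.5035  0.1817] deg [  0.   -0.3 -33.1]
top left off mm -1.7 slope deg -0.11 60 [ 72.  72.  73.  78.  92. 112. 132. 147. 153. 155. 156. 155. 155.]
top right off mm -1.2 slope deg 0.44 60 [65. 62. 63. 65. 69. 75. 82. 87. 90. 90. 91. 91. 91.]
top bot off mm -1.2 slope deg 0.33 60 [ 66.  66.  66.  69.  77.  95. 118. 137. 147. 150. 151. 151. 151.]
top topp off mm 11.3 slope deg 0.01 54 [ 71.  71.  71.  73.  78.  85.  92.  96.  97.  98. 101. 109. 122.]
side left off mm -4.2 slope deg -0.23 60 [ 57.  60.  64.  79. 109. 137. 149. 151. 151. 151. 150. 150. 149.]
side right off mm 6.8 slope deg 0.24 60 [54. 53. 54. 48. 36. 30. 36. 41. 43. 53. 68. 74. 75.]
side bot off mm -0.7 slope deg 0.27 60 [ 43.  43.  43.  45.  53.  76. 110. 136. 146. 149. 150. 151. 151.]
side topp off mm 8.8 slope deg -0.11 60 [53. 51. 43. 33. 31. 38. 43. 43. 43. 45. 56. 73. 82.]
```

```bash
python3 -m pendant '[0.833,0.111,0.412,0,0,-0.184,0.833,0.111,0.412,0,0,-0.184,0.833,0.111,0.412,0,0,-0.184,0.833,0.111,0.412,0,0,-0.184,0.833,0.111,0.412,0,0,-0.184]'
python3 -m pendant '[0,0,0,0,0,0,0,0,0,0,0,0]' | head -3
python3 -c "
from h import *
go((.45,-.380,.03),-2.2)
go((.45,-.380,.003),-2.2)"
```

```text
time_s: 2.48
tool_pos: [0.4488, -0.3846, 0.0986]
tool_rot: [0.723, 0.691, 0.001, -0.001]
contact_force: [-0.0, 0.7, -0.4]
opening: 0.0875
grasp_force: 0.0
time_s: 2.65
tool_pos: [0.4466, -0.3885, 0.0998]
tool_rot: [0.726, 0.688, -0.0, -0.0]
shift [0.043 0.015 0.349] turn [-0.0002  0.     -0.0048] at [ 0.4466 -0.3885  0.0998] deg [-0.   0.  -0.9]
shift [0.043 0.015 0.484] turn [-0.0002  0.     -0.0048] at [ 0.4466 -0.3885  0.0998] deg [-0.   0.  -0.9]
```

```bash
python3 -m pendant '[0.043,0.015,0.18,0,0,-0.005,0.043,0.015,0.34,0,0,-0.005,0.043,0.015,0.4,0,0,-0.005,0.043,0.015,0.44,0,0,-0.005,0.043,0.015,0.44,0,0,-0.005]'
python3 -c "
from h import *
go((.45,-.380,.003),-2.2)"
```

```text
time_s: 3.07
tool_pos: [0.4487, -0.3812, 0.0114]
tool_rot: [0.721, 0.693, -0.001, -0.001]
contact_force: [0.0, 0.1, 1.2]
opening: 0.0866
grasp_force: 0.0
shift [0.006 0.006 0.042] turn [-0.0006  0.0001 -0.0004] at [ 0.4487 -0.3812  0.0114] deg [-0.1  0.  -0.1]
```

```bash
python3 -m pendant '[0.006,0.005,0.02,0,0,0,0.006,0.005,0.042,0,0,0,0.006,0.005,0.042,0,0,0]' | head -4
python3 -m pendant '[0,0,0,0,0,0,0,0,0,0,0,0,0,0,0,0,0,0,0,0,0,0,0,0,0,0,0,0,0,0]' -1
python3 -m pendant '[0,0,0,0,0,0,0,0,0,0,0,0,0,0,0,0,0,0]'
```

```text
time_s: 3.32
tool_pos: [0.4516, -0.3789, 0.0043]
tool_rot: [0.72, 0.694, 0.0, 0.001]
contact_force: [0.2, 0.6, 0.9]
time_s: 3.73
tool_pos: [0.4513, -0.3785, 0.004]
tool_rot: [0.72, 0.694, 0.0, 0.0]
contact_force: [1.0, -0.2, -0.1]
opening: 0.0617
grasp_force: 0.0
time_s: 3.98
tool_pos: [0.451, -0.3783, 0.0038]
tool_rot: [0.72, 0.694, -0.0, -0.0]
contact_force: [-0.7, -0.3, 0.9]
opening: 0.0499
grasp_force: 29.3
```

```bash
python3 -m pendant '[0,0,-0.1,0,0,0,0,0,-0.3,0,0,0,0,0,-0.5,0,0,0,0,0,-0.5,0,0,0]'
python3 -c "
from h import *
go((.588,-.2317,.10),68.15)"
```

```text
time_s: 4.32
tool_pos: [0.4558, -0.381, 0.1111]
tool_rot: [0.72, 0.694, 0.001, 0.007]
contact_force: [0.9, -1.9, -1.5]
opening: 0.0501
grasp_force: 29.4
shift [0.77  0.633 0.057] turn [ 0.0017  0.0044 -0.3902] at [ 0.4558 -0.381   0.1111] deg [  0.3   0.8 -70.2]
```

```bash
python3 -m pendant '[0.08,0.06,0,0,0,-0.039,0.16,0.13,0,0,0,-0.078,0.24,0.19,0,0,0,-0.117,0.32,0.26,0,0,0,-0.156,0.4,0.33,0,0,0,-0.195]'|head -4
python3 -c "
from h import *
go((.588,-.2317,.10),68.15)"
```

```text
time_s: 4.73
tool_pos: [0.5203, -0.3001, 0.1033]
tool_rot: [0.474, 0.88, -0.0, -0.0]
contact_force: [-0.1, -0.1, -0.5]
shift [0.099 0.471 0.016] turn [-1.000e-04 -1.000e-04 -1.933e-01] at [ 0.5203 -0.3001  0.1033] deg [ -0.   -0.  -34.8]
```

```bash
python3 -m pendant '[0.02,0.09,0,0,0,-0.039,0.04,0.19,0.01,0,0,-0.078,0.06,0.28,0.016,0,0,-0.117,0.08,0.38,0.016,0,0,-0.156,0.09,0.46,0.016,0,0,-0.192]'|head -4
python3 -m pendant '[0,0,0.1,0,0,0,0,0,0.15,0,0,0,0,0,0.15,0,0,0,0,0,0.15,0,0,0]'|head -4
python3 - <<'E'
from h import *
go((.588,-.2317,.066),68.15)
P=(.5828,-.2295,68.15);k=2.2;pan=[]
s=read_state();z=s["tool_pos"][2]-.003+.012
for n in("top","side"):
    c=camera(n)
    for zz in(z,.03):
        a=patch(c,P[:2],P[2],.12,.26,zz,k);box(a,-33,33,-99,94,k,(0,255,0));cv2.line(a,(132,0),(132,571),(255,0,255),1);pan.append(a)
cv2.imwrite("pics/r2.png",cv2.resize(np.hstack(pan),(800,433)))
E
```

```text
time_s: 5.15
tool_pos: [0.5881, -0.2339, 0.0999]
tool_rot: [0.191, 0.982, 0.001, -0.0]
contact_force: [0.5, 0.2, -1.4]
time_s: 5.48
tool_pos: [0.586, -0.2363, 0.0693]
tool_rot: [0.195, 0.981, -0.0, -0.001]
contact_force: [0.3, -1.3, -0.9]
shift [-0.001  0.025  0.017] turn [-0.0003 -0.0009 -0.0035] at [ 0.586  -0.2363  0.0693] deg [-0.1 -0.2 -0.6]
```

View pics/r2.png

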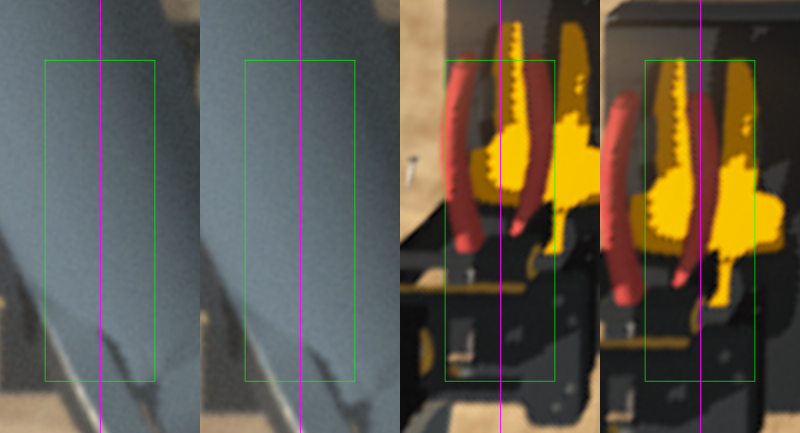

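The side view (panel 3) shows the handles aligned sideways near the grip (about x=492), but drifting +4.5 mm towards the tail. That suggests the tail is drooping in the grip. The arm hides the tray from the top camera. I'll estimate the tilt by matching the red outline from the bench picture to the current one.

```bash
cat >> h.py <<'E'
from scipy.optimize import least_squares
def redmask(img):
    i=img.astype(float);m=((i[...,0]-i[...,1]>45)&(i[...,0]>1.5*i[...,1])&(i[...,0]>1.5*i[...,2])).astype(np.uint8);return m
def big(m,uv,r=60):
    n,l,st,ce=cv2.connectedComponentsWithStats(m);o=np.zeros_like(m)
    for i in range(1,n):
        if st[i,4]>40 and np.hypot(*(ce[i]-uv))<r:o[l==i]=1
    return o
def model(): # red handle pixels from bench picture, as points in tool frame at the grasp
    c=dict(camera("side"));c["color"]=cv2.imread("pics/side0.png")[:,:,::-1]
    m=big(redmask(c["color"]),proj(c,[.45,-.33,.01])[0],40)
    m=cv2.resize(m,None,fx=1,fy=1)
    P=ray(c,np.argwhere(m)[:,::-1],.011);q=R.from_quat([.72,.694,0,0])
    return q.inv().apply(P-[.451,-.3783,.0038]),c
def fit(verbose=True):
    Q,c=model();s=read_state();c=camera("side");q=R.from_quat(s["tool_rot"])
    m=big(redmask(c["color"]),proj(c,s["tool_pos"]+q.apply([.05,0,-.005]))[0],50)
    uv=np.argwhere(m)[:,::-1].astype(float)
    D=cv2.distanceTransform(1-m,cv2.DIST_L2,5)
    from scipy.spatial import cKDTree
    def W(p):
        X=Q-[0,0,-.008];X=R.from_rotvec([0,p[0],p[3]]).apply(X)+[p[1],0,-.008+p[2]];return s["tool_pos"]+q.apply(X)
    vis=Q[:,0]>.02
    def f(p):
        pr=proj(c,W(p));d,_=cKDTree(pr).query(uv)
        return np.r_[np.clip(samp(D,pr[vis]),0,15),np.clip(d,.5,15)-.5,p[2]/.002*4,p[3]/.03*8,p[1]/.005*2]
    b=min((least_squares(f,[t,0,0,0],x_scale=[.05,.003,.002,.02],diff_step=1e-2) for t in(-.3,-.15,-.02,.1)),key=lambda r:r.cost)
    print("tilt deg",np.degrees(b.x[0]).round(1),"dy,dz mm",(b.x[1:3]*1000).round(1),"yaw",np.degrees(b.x[3]).round(1),"cost",b.cost.round(1),m.sum(),len(Q));return b
E
python3 -c "
from h import *
fit()"
```

```text
tilt deg -18.3 dy,dz mm [0.7 3.2] yaw 0.5 cost 4201.9 1037 521
```

```bash
sed -i 's/(i\[...,0\]>1.5\*i\[...,2\])/(i[...,1]<1.5*i[...,2])\&(i[...,0]>1.5*i[...,2])/; s/-i\[...,1\]>45)&/-i[...,1]>35)\&/' h.py; python3 - <<'E'
from h import *
b=fit()
E
```

```text
tilt deg -4.2 dy,dz mm [-2.2  2.5] yaw 0.5 cost 74.3 719 551
```

```bash
python3 - <<'E'
from h import *
P=(.5828,-.2295,68.15)
for n in("top","side"):
    c=camera(n);g=cv2.imread(f"pics/{n}0.png").astype(np.float32);yel=np.clip(g[...,2]-g[...,0],0,120)
    for z in(.03,.016):
        def edges(mk,lo,hi):
            e=np.arange(lo,hi,.00025);I=np.mean([samp(yel,proj(c,L2W(P,mk(e,o),z))) for o in np.arange(-4,5)*.001],axis=0)
            h=I.max()/2;k=I>h;t=np.flatnonzero(np.diff(k.astype(int)));return (e[t]*1000).round(1)
        print(n,z,"scoop x",edges(lambda e,o:np.c_[e,0*e-.006+o],-.06,.06),"tip y",edges(lambda e,o:np.c_[0*e+o,e],-.115,-.03),
         "jaw x",edges(lambda e,o:np.c_[e,0*e-.06+o],-.035,.035),"L end y",edges(lambda e,o:np.c_[0*e-.022+o/2,e],.03,.115),"R end y",edges(lambda e,o:np.c_[0*e+.022+o/2,e],.03,.115),"hnd x@60",edges(lambda e,o:np.c_[e,0*e+.07+o],-.05,.05))
E
```

```text
top 0.03 scoop x [-47.2  49.3] tip y [-99.7] jaw x [-14.2  16.8] L end y [94.] R end y [93.5] hnd x@60 [-31.   -8.5  10.3  33.3]
top 0.016 scoop x [-46.7  51.5] tip y [-103.] jaw x [-13.   18.3] L end y [93.8] R end y [93.8] hnd x@60 [-30.   -7.2  12.   35.3]
side 0.03 scoop x [-59.2 -42.7  50.8] tip y [-95.7] jaw x [-10.7  17.5] L end y [93.8] R end y [94.3] hnd x@60 [-27.5  -7.2  15.   34.5]
side 0.016 scoop x [-49.7  45.8] tip y [-105.8] jaw x [-17.5  11.8] L end y [88.5] R end y [85.8] hnd x@60 [-33.2 -14.2   9.5  28. ]
```

```bash
python3 -m pendant '[0.01,0.025,0.01,0,0.022,-0.003,0.01,0.03,0.017,0,0.022,-0.003,0.01,0.03,0.017,0,0.022,-0.003,0.01,0.03,0.017,0,0.022,-0.003]'|head -4
python3 - <<'E'
from h import *
b=fit();go((.5883,-.2302,.05),68.15)
s=read_state()
P=(.5855,-.2291,68.15);k=2.4;pan=[]
c=camera("side")
for zz in(s["tool_pos"][2]+.009,.03):
    a=patch(c,P[:2],P[2],.14,.24,zz,k);box(a,-33,33,-99,94,k,(0,255,0));pan.append(a)
cv2.imwrite("pics/r3.png",np.hstack(pan))
E
```

```text
time_s: 6.22
tool_pos: [0.5877, -0.2292, 0.067]
tool_rot: [0.19, 0.981, 0.007, -0.034]
contact_force: [0.3, 1.2, -2.5]
tilt deg -4.0 dy,dz mm [-2.6  2.7] yaw 0.3 cost 81.0 732 551
shift [-0.011 -0.002  0.085] turn [-0.     -0.0218 -0.0002] at [ 0.5875 -0.2294  0.0672] deg [-0.  -3.9 -0. ]
```

View pics/r3.png

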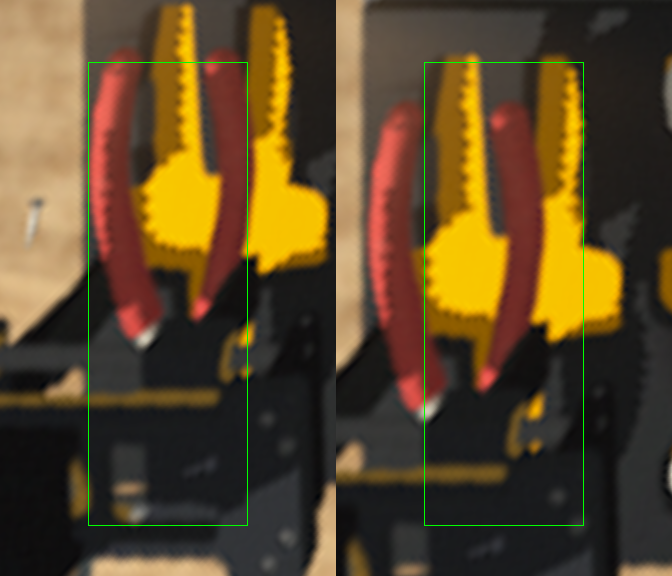

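The left panel shows the handles centred sideways in the box. Their ends sit at about row 50 against the box top at row 62, so the pliers may be a few mm too far toward +y. I'll measure that the same way on the bench picture and the current one.

```bash
python3 - <<'E'
from h import *
c=camera("side");s=read_state()
def meas(img,P,z):
    m=big(redmask(img),proj(c,L2W(P,[0,.045],z)[0])[0],50);W=ray(c,np.argwhere(m)[:,::-1],z)[:,:2]-P[:2]
    a=np.radians(P[2]);l=W@np.array([[np.cos(a),-np.sin(a)],[np.sin(a),np.cos(a)]])*1000
    L=l[:,0]<0;mid=[((l[b,0].min()+l[b,0].max())/2).round(1) for y in(30,40,50,60,70) for b in[abs(l[:,1]-y)<5]]
    print("z",z,"tail y L,R",l[L,1].max().round(1),l[~L,1].max().round(1),"mid x",mid,"width",max(np.ptp(l[abs(l[:,1]-y)<4,0]) for y in(35,40,45,50)).round(1))
b=cv2.imread("pics/side0.png")[:,:,::-1]
meas(b,(.4505,-.374,-2.2),.011)
for dz in(.0072,.0045,.002): meas(c["color"],(.5855,-.2291,68.15),s["tool_pos"][2]+dz)
E
```

```text
z 0.011 tail y L,R 99.1 98.6 mid x [np.float64(-0.1), np.float64(-0.9), np.float64(-0.6), np.float64(-0.8), np.float64(-1.1)] width 65.0
z 0.07449713949055414 tail y L,R 97.9 98.2 mid x [np.float64(-1.2), np.float64(-0.8), np.float64(-0.6), np.float64(-0.3), np.float64(-0.3)] width 67.4
z 0.07179713949055415 tail y L,R 96.6 96.9 mid x [np.float64(-2.5), np.float64(-2.1), np.float64(-1.9), np.float64(-1.6), np.float64(-1.4)] width 67.7
z 0.06929713949055415 tail y L,R 95.4 95.6 mid x [np.float64(-3.7), np.float64(-3.1), np.float64(-3.0), np.float64(-2.8), np.float64(-2.5)] width 67.9
```

```bash
python3 -c "
from h import *
for z in(.045,.032,.022): go((.5901,-.231,z),68.15)"
```

```text
shift [-0.023 -0.002  0.11 ] turn [-0.     -0.0219 -0.0002] at [ 0.5875 -0.2295  0.0673] deg [-0.  -3.9 -0. ]
shift [-0.027 -0.002  0.175] turn [-0.     -0.0219 -0.0002] at [ 0.5875 -0.2295  0.0673] deg [-0.  -3.9 -0. ]
shift [-0.03  -0.002  0.225] turn [-0.     -0.0219 -0.0002] at [ 0.5875 -0.2295  0.0673] deg [-0.  -3.9 -0. ]
```

```bash
python3 -m pendant '[-0.015,0,0.05,0,0,0,-0.023,0,0.09,0,0,0,-0.023,0,0.11,0,0,0,-0.023,0,0.11,0,0,0]'
python3 -m pendant '[0,0,0.02,0,0,0,-0.002,0,0.04,0,0,0,-0.002,0,0.05,0,0,0,-0.002,0,0.05,0,0,0]'
python3 -c "
from h import *
fit()
go((.5901,-.231,.022),68.15)"
```

```text
time_s: 6.75
tool_pos: [0.5895, -0.2303, 0.043]
tool_rot: [0.19, 0.981, 0.007, -0.035]
contact_force: [0.4, -0.4, -2.0]
opening: 0.0504
grasp_force: 29.4
time_s: 7.08
tool_pos: [0.5901, -0.2302, 0.0343]
tool_rot: [0.19, 0.981, 0.007, -0.034]
contact_force: [-0.5, -0.3, -1.1]
opening: 0.0499
grasp_force: 29.4
tilt deg -3.8 dy,dz mm [-3.  2.] yaw 0.3 cost 50.0 662 551
shift [-0.004 -0.004  0.064] turn [ 0.0001 -0.022  -0.0001] at [ 0.5905 -0.2303  0.0349] deg [ 0. -4. -0.]
```

```bash
python3 -m pendant '[-0.001,-0.002,0.01,0,0,0,-0.002,-0.003,0.02,0,0,0,-0.002,-0.003,0.025,0,0,0,-0.002,-0.003,0.025,0,0,0]'|head -4
python3 -m pendant '[0,0,0.01,0,0,0,0,0,0.02,0,0,0,0,0,0.02,0,0,0]'|head -4
python3 - <<'E'
from h import *
fit()
c=camera("side");pan=[]
a=patch(c,(.5855,-.2291),68.15,.14,.24,.034,2.4);box(a,-33,33,-99,94,2.4,(0,255,0))
cv2.imwrite("pics/r4.png",np.hstack([a,cv2.resize(c["color"][150:270,110:250,::-1],None,fx=3.2,fy=4.8,interpolation=2)]))
E
```

```text
time_s: 7.52
tool_pos: [0.59, -0.231, 0.0296]
tool_rot: [0.19, 0.981, 0.007, -0.034]
contact_force: [-0.1, -0.6, -1.1]
time_s: 7.77
tool_pos: [0.59, -0.2311, 0.0258]
tool_rot: [0.19, 0.981, 0.006, -0.034]
contact_force: [-1.2, -1.2, -1.1]
tilt deg -2.8 dy,dz mm [-2.6  2.2] yaw 0.4 cost 54.0 653 551
```

View pics/r4.png

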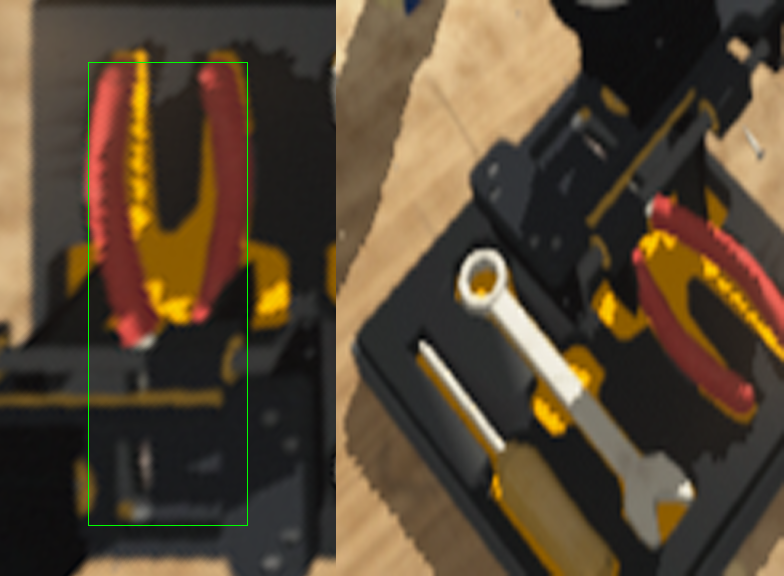

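The handles line up with their slots on both sides of the tongue, with a small gap at the tail ends (rows 50-62). Contact force is near zero, so I'll keep lowering.

```bash
python3 -m pendant '[0,0,0.008,0,0,0,0,0,0.016,0,0,0,0,0,0.016,0,0,0]'|head -4
python3 -m pendant '[0,0,0.006,0,0,0,0,0,0.012,0,0,0,0,0,0.012,0,0,0]'|head -4
python3 -c "
from h import *
fit()"
```

```text
time_s: 8.17
tool_pos: [0.5898, -0.2314, 0.0235]
tool_rot: [0.19, 0.981, 0.006, -0.034]
contact_force: [-2.2, -1.1, 5.5]
time_s: 8.42
tool_pos: [0.5898, -0.2314, 0.0223]
tool_rot: [0.19, 0.981, 0.006, -0.034]
contact_force: [-3.5, -1.5, 11.6]
tilt deg -4.7 dy,dz mm [-2.9  1.9] yaw 0.3 cost 45.3 660 551
```

```bash
python3 -m pendant '[0.008,0,0,0,0,0,0.008,0,0,0,0,0,0.008,0,0,0,0,0]'|head -4; python3 -c "
from workcell import *
s=read_state();print(s['moment'],s['contact_force'])"
```

```text
time_s: 8.77
tool_pos: [0.5898, -0.2314, 0.0224]
tool_rot: [0.19, 0.981, 0.006, -0.032]
contact_force: [-0.2, -2.6, 7.3]
[-0.35768478  0.01953756  0.18762626] [-0.18756452 -2.61289845  7.25449355]
```

```bash
python3 -m pendant '[0,0,0,0,0,0,0,0,0,0,0,0,0,0,0,0,0,0,0,0,0,0,0,0]' 0.36
python3 -m pendant '[0,0,-0.05,0,0,0,-0.01,0,-0.15,0,0,0,-0.02,0,-0.3,0,0,0,-0.02,0,-0.3,0,0,0]'|head -4
python3 - <<'E'
from h import *
c=camera("side");pan=[]
a=patch(c,(.5855,-.2291),68.15,.14,.24,.03,2.4);box(a,-33,33,-99,94,2.4,(0,255,0))
cv2.imwrite("pics/r5.png",np.hstack([a,cv2.resize(c["color"][150:270,110:250,::-1],None,fx=3.2,fy=4.8,interpolation=2)]))
E
```

```text
time_s: 9.1
tool_pos: [0.5879, -0.2294, 0.0201]
tool_rot: [0.189, 0.981, 0.007, -0.034]
contact_force: [0.5, -0.9, -0.2]
opening: 0.0586
grasp_force: 0.0
time_s: 9.43
tool_pos: [0.6, -0.2332, 0.0858]
tool_rot: [0.19, 0.981, 0.007, -0.029]
contact_force: [1.0, 0.4, 1.4]
```

View pics/r5.png

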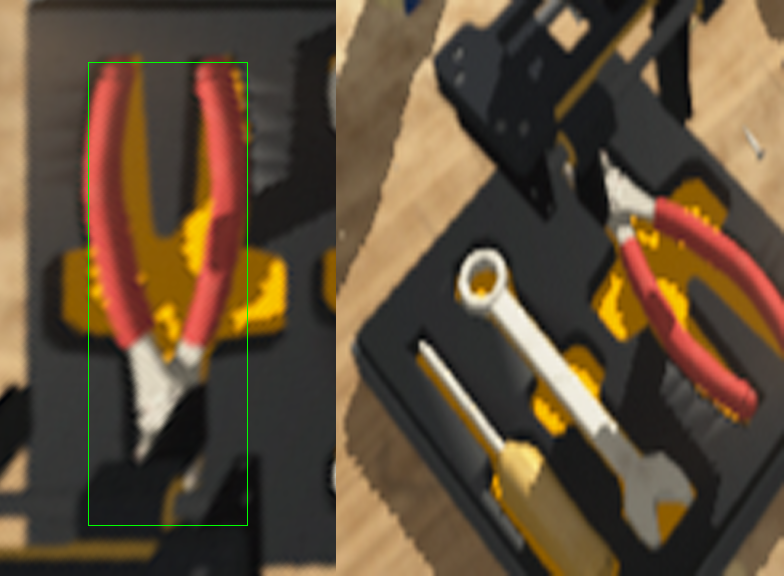

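The pliers lie in the cut-out with both handles in their slots and the jaws in the narrow end, still up on the lips. Next I'll press at y=+46.

```bash
python3 -c "
from h import *
go((.5428,-.212,.075),68.15)"
```

```text
shift [ 0.294 -0.006  0.062] turn [ 0.0005 -0.0199 -0.0001] at [ 0.5985 -0.233   0.0837] deg [ 0.1 -3.6 -0. ]
```

```bash
python3 -m pendant '[0.15,0,0.03,0,-0.01,0,0.29,-0.006,0.06,0,-0.02,0,0.294,-0.006,0.062,0,-0.02,0,0.294,-0.006,0.062,0,-0.02,0,0.294,-0.006,0.062,0,-0.02,0]' -0.36
python3 -m pendant '[0,0,0,0,0,0,0,0,0,0,0,0,0,0,0,0,0,0]'
python3 - <<'E'
from h import *
for n in("side","top"):
    c=camera(n);a=patch(c,(.5855,-.2291),68.15,.14,.24,.03,2.4);box(a,-33,33,-99,94,2.4,(0,255,0));pan=[a] if n=="side" else pan+[a]
cv2.imwrite("pics/r6.png",np.hstack(pan))
go((.5428,-.212,.042),68.15)
E
```

```text
time_s: 9.9
tool_pos: [0.5403, -0.2122, 0.0718]
tool_rot: [0.19, 0.982, 0.001, -0.003]
contact_force: [0.8, -0.0, 0.3]
opening: 0.0337
grasp_force: 0.0
time_s: 10.15
tool_pos: [0.5411, -0.2123, 0.0718]
tool_rot: [0.19, 0.982, 0.001, -0.003]
contact_force: [1.1, -0.7, 0.2]
opening: 0.0282
grasp_force: 0.0
shift [-0.011  0.004  0.148] turn [ 0.0002 -0.0019 -0.0002] at [ 0.5407 -0.2121  0.0717] deg [ 0.  -0.3 -0. ]
```

View pics/r6.png

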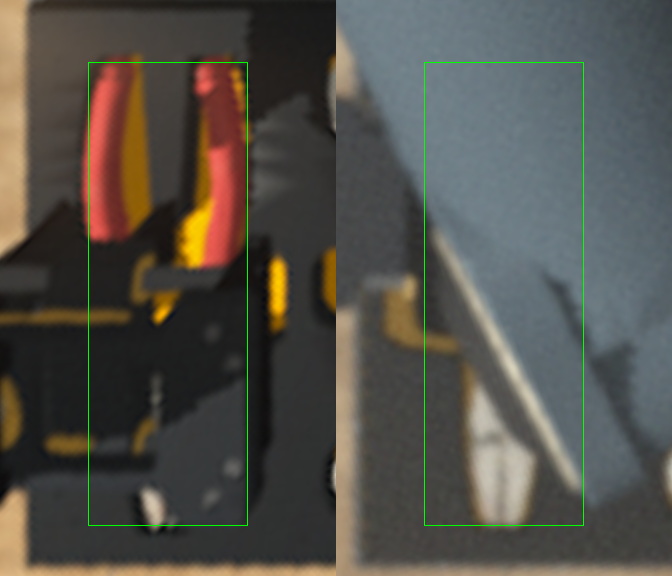

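The top view shows the jaws in the narrow slot with the tip at about row 520, as expected. Now I'll press down slowly.

```bash
python3 -m pendant '[-0.005,0.004,0.06,0,-0.002,0,-0.011,0.004,0.12,0,-0.002,0,-0.011,0.004,0.148,0,-0.002,0,-0.011,0.004,0.148,0,-0.002,0]'|head -4
python3 -m pendant '[0,0,0.006,0,0,0,0,0,0.012,0,0,0,0,0,0.018,0,0,0,0,0,0.024,0,0,0]'|head -4
python3 -m pendant '[0,0,0.004,0,0,0,0,0,0.008,0,0,0,0,0,0.012,0,0,0,0,0,0.016,0,0,0]'|head -4
```

```text
time_s: 10.58
tool_pos: [0.541, -0.2118, 0.0402]
tool_rot: [0.19, 0.982, 0.0, -0.002]
contact_force: [-0.3, -0.3, 0.0]
time_s: 10.92
tool_pos: [0.5425, -0.2122, 0.0376]
tool_rot: [0.19, 0.982, 0.0, 0.0]
contact_force: [0.5, 0.1, -0.5]
time_s: 11.25
tool_pos: [0.5426, -0.2122, 0.0351]
tool_rot: [0.19, 0.982, -0.0, 0.001]
contact_force: [-1.2, -0.1, 5.3]
```

```bash
python3 -m pendant '[0,0,0.004,0,0,0,0,0,0.008,0,0,0,0,0,0.012,0,0,0,0,0,0.016,0,0,0]'|head -4
python3 -m pendant '[0,0,0.004,0,0,0,0,0,0.008,0,0,0,0,0,0.012,0,0,0,0,0,0.012,0,0,0]'|head -4
```

```text
time_s: 11.58
tool_pos: [0.5427, -0.2121, 0.0318]
tool_rot: [0.19, 0.982, -0.0, 0.0]
contact_force: [-3.8, 0.6, 15.4]
time_s: 11.92
tool_pos: [0.5428, -0.2121, 0.0318]
tool_rot: [0.19, 0.982, -0.001, 0.0]
contact_force: [-8.0, 1.0, 26.4]
```

It hit a hard stop at z = 31.8 mm, which is the seated height, with force rising to 26 N. I'll retreat and check.

```bash
python3 -m pendant '[0,0,-0.05,0,0,0,0,0,-0.2,0,0,0,0,0,-0.4,0,0,0,0,0,-0.6,0,0,0,0,0,-0.7,0,0,0]'|head -4
python3 -c "
from h import *
go((.35,-.48,.2),68)"
```

```text
time_s: 12.33
tool_pos: [0.5442, -0.212, 0.1727]
tool_rot: [0.19, 0.982, -0.0, 0.003]
contact_force: [0.7, 0.9, 0.4]
shift [ 0.401 -1.605 -0.14 ] turn [0.0003 0.0018 0.0008] at [ 0.5442 -0.212   0.1727] deg [0.1 0.3 0.1]
```

```bash
python3 -m pendant '[0.2,-0.8,-0.14,0,0,0,0.2,-0.8,-0.14,0,0,0,0.2,-0.8,-0.14,0,0,0,0.2,-0.8,-0.14,0,0,0,0.2,-0.8,-0.14,0,0,0]'|head -2
python3 -m pendant '[0.2,-0.8,0,0,0,0,0.2,-0.8,0,0,0,0,0.2,-0.8,0,0,0,0,0.2,-0.8,0,0,0,0,0.2,-0.8,0,0,0,0]'|head -4
python3 - <<'E'
from h import *
pan=[]
for n in("side","top"):
    c=camera(n);a=patch(c,(.5855,-.2291),68.15,.16,.24,.032,2.4);box(a,-33,33,-99,94,2.4,(0,255,0));pan.append(a)
    cv2.imwrite(f"pics/{n}f.png",c["color"][:,:,::-1])
cv2.imwrite("pics/r7.png",np.hstack(pan))
E
```

```text
time_s: 12.75
tool_pos: [0.4392, -0.3552, 0.1963]
time_s: 13.17
tool_pos: [0.3408, -0.4876, 0.1948]
tool_rot: [0.197, 0.98, -0.002, -0.002]
contact_force: [0.3, -0.9, -0.3]
```

View pics/r7.png

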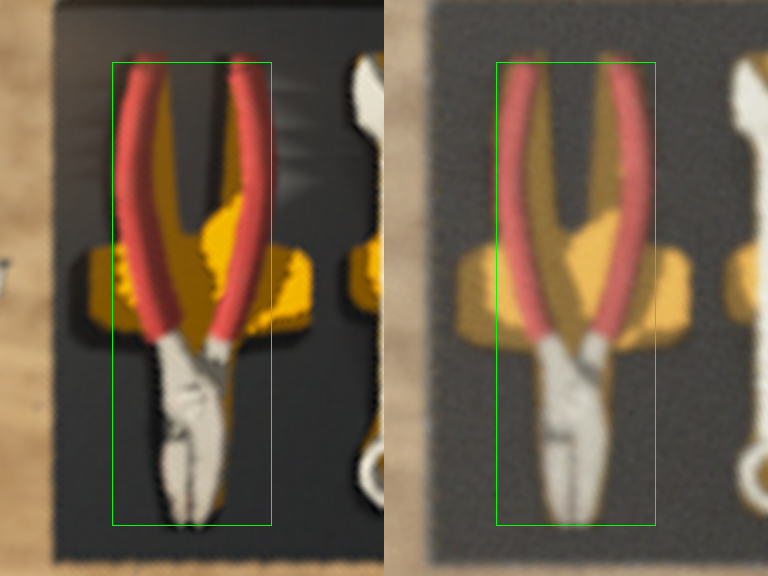

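Both views show the pliers inside the outline, with the jaw tip and handles in line and no parallax offset that would indicate a raised nose. The wrench is unmoved, so I'm handing in.

```bash
python3 -c "
from workcell import *
print(hand_in())"
```

```text
the job is handed in; nothing more can be done
None
```

The red-handled pliers are back in their cut-out, jaws in the narrow end, with the handles pressed past the lips to a hard stop at 31.8 mm (seated height about 32 mm); the job is handed in at about 13 s with the arm clear, and I checked level only by camera, with no sign of a raised nose.

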